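# Reset the end stop of a marking bed and lay a test block against it

### The arm

A 6-joint arm with a two-finger parallel gripper is mounted at the origin on a cart in front of the work surface, level with it; the furniture and walls round the work are solid. World frame = base frame: x ahead of the robot, y to its left, z up, the work surface at z = 0. Lengths are in m, angles in rad, forces in N, time in s.
With the tool pointing down it reaches from about 0.375 to 0.975 m from the base axis. Payload 3.8 kg.
Tool frame: the origin (TCP) lies where the fingers leave the gripper's body, on its centre line; the fingertips stand 73 mm ahead of it and the grasp point (between the pads) lies 54 mm ahead of it; z points along the fingers, y is the line along which they close (so a half turn about z gives the same grasp; the last joint's range is limited). The gripper opens to 85 mm and grips with 20 to 120 N. Pads are 22 mm wide; open, the fingers measure 114 mm over their backs; the gripper's body (76 mm by 85 mm) begins 54 mm behind the grasp point. The pads swing forward as they close: fully open they stand 13 mm farther back than shut.
Start: joints at [-0.037, 0.264, 1.604, -0, 1.274, -0.037], TCP at [0.675, -0, 0.304] pointing down, gripper open.
Joint ranges: [-2.63, 2.63], [-0.94, 2.18], [0.31, 2.57], [-1.31, 4.45], [0, 2.66], [-2.55, 2.55]. Speed limits (rad/s): [2.57, 2.57, 3.14, 3.14, 3.14, 3.14].

### API

Orientations are given as a rotation vector (axis times angle).
In Python, from workcell import read_state, viewer, bot gives the robot as it stands.
- The arm moves only by the tool jog_arm, never from a script. Its argument "increments" is a list that holds one entry, the list of rows, each a list of 7 numbers: the shift along the tool's x, y, z in units of 30 mm (1.0 is 30 mm), then the turn, a rotation vector about the tool's x, y, z in units of 6 degrees (1.0 is 6 degrees), then the opening, from -1 (shut) to 1 (fully open). A call has exactly 5 rows; each row shifts and turns the commanded pose from where the row before left it, along the tool's axes as they then stand; what a row does not reach is not made up. A row lasts 1/12 s, in which the tool goes at most 41.7 mm and 7.16 degrees, less where a joint would pass 70% of its speed; a pose out of reach is approached as far as the arm can. A call is refused whole if a number of a shift passes 1 or a number of a turn 1, either way. A call with a gripper value outside its range is refused whole. The fingers move at their own pace and stop on an object; "force" is the grip in N (left out, the last holds). Time passes only in rows, so rows that do not move let the fingers close, or fill a call up. It gives the time, the measured TCP pose, the force, the opening and the grip force at its end, in the units of the state.
- read_state(): the state, without advancing time (a new reading comes with each control period).
- viewer.read_camera(name): name is "scene" or "side" or "wrist"; returns (picture, depth): 420x560x3 uint8, blue, green, red; 420x560 float32, m along the optical axis (not along the pixel's ray), 0 where there is no reading.
- viewer.camera_params(name): a dict with "fx", "fy", "cx", "cy" (pixels), "R" (3x3) and "t" (3): a world point X has camera coordinates R X + t; the wrist camera has in their place "hand_eye" (4x4, takes a point from camera to tool coordinates, whose origin is the TCP and whose axes are the flange's). Camera axes: x right, y down, z forward; pixel columns grow to the right and rows downward; lengths in m; the calibration is good to about 2 mm. A picture is of the moment at which its call begins: read the wrist's pose just before it. camera_params takes no time and is no camera call.
- bot.finish_job(): hands the job in; it is judged then, once.
The state is a dict: "time": time; "q": joint angles; "joint_vel": joint speeds; "joint_torque": joint torques, N m; "tool_pos": TCP position; "tcp_rot": TCP orientation; "wrist_force": force on the tool from outside, world axes, zero at the start; "torque": the same for the moment, N m; "width": opening from 0.0 (shut) to 1.0 (fully open); "grip_force": force on a finger pad.
Only numpy, scipy, OpenCV 4.12 (cv2) and the standard library are available. Lean on these libraries where they do the work, as an engineer would, in place of code of your own. Each camera call takes 0.05 s, during which the arm holds its last target. There are 200 camera calls.

### The job

The end stop of the marking bed is one hole too short for the tall timber block. Press in the spring button, slide the stop tube away from the block until the button pops up through the next hole, then tip the block over onto the bed and push it along until its end lies up against the stop. Leave the caliper, the pencil and the screwdriver where they are.

Things in the scene. Friction and masses are not known exactly. Their poses are not given: they have to be found in the camera images.
- marking_bed: Fixed grey steel base plate lying on the worktop, 120 (x) x 360 (y) x 20 mm thick. Origin: centre of its underside. Its +y axis ('along the bed') runs from the open end, before which the block stands, to the stop and on to a bracket at the other end, to which a dark inner tube is fixed. The aluminium stop tube slides over that inner tube. Bare and flat from the open end to the stop.
- bed_edge (a point): Middle of the upper edge of the bed's open end, 20 mm above the worktop: the plain edge that blocks the block's foot. Axes as the bed.
- stop_tube (a joint): Slide of the stop tube with its stop plate, m: about 0 at the start (button in the middle hole), growing along the bed's +y, away from the block; 0.045 when the next hole is over the button, mechanical end 0.053. Locked with 1 mm play each way while the button stands up in a hole; else it slides with about 2.5 N friction and stays where it is left.
- stop_face (a point): Centre of the stop plate's flat face, which looks to -y (to the block), 60 mm above the worktop; moves with the tube. Plate 100 mm wide, 10 thick, 22 to 88 mm above the worktop. The square tube behind it, 50 mm wide, ends 156 mm along +y from this face; its flat top is 65.5 mm above the worktop and has three 18 mm holes, 38, 83 and 128 mm from this face. Axes as the bed.
- thumb_rib (a point): Middle of the -y face of the rib beside the middle hole, 6 mm above the tube's top; moves with the tube. Each hole has such a rib on its +y side: 44 mm wide, 5 thick, 12 high, its face 13 mm from the hole's centre; 40 mm are free between ribs. A fingertip that holds the button down level with the tube's top can push the rib to +y and so carry the tube along.
- spring_button (a joint): How far the spring button is pressed, m: 0 standing up, end 0.012. At 0.0075 its top is level with the tube's top (about 4 N; 1.5 N at first touch); its round head then slips under the hole's edge if the tube is pushed along with 5 to 15 N. Held down by the wall between two holes it reads about 0.010; over a hole it pops up. Not pressed, it locks the tube.
- button_top (a point): Apex of the spring button's round head, 16 mm diameter, 73 mm above the worktop when up, 7.5 mm proud of the tube's top. The button sits in the fixed inner tube and moves only up and down.
- block_center (a point): Centre of the loose timber block, 90 (x) x 80 (y) x 170 (z) mm, 0.4 to 0.75 kg. At the start it stands on end on the worktop, about square to the bed, its +y face 3 to 9 mm from the bed's open edge. Pushed near its top to the bed's +y it tips over that edge and comes to lie on the bed on its +y face, this point 60 mm up, its foot overhanging the edge by about 20 mm.
- block_top (a point): Centre of the block's end face that is on top at the start and lies towards the stop after tipping. Axes as the block.
- caliper: Bystander: digital caliper, 66 x 236 x 14 mm, lying to the right of the block. Origin: centre of its underside.
- pencil: Bystander: yellow pencil, 7 x 136 x 7 mm, lying behind the bed. Origin: centre of its underside.
- driver_green: Bystander: screwdriver with green handle, 24 x 149 x 22 mm, lying behind the bed. Origin: centre of its underside.

How it is judged:
By the outcome, as a careful person would: the job done as asked, in the order asked, and still so for the second after the job is handed in, with the robot touching nothing.
It also fails if it takes over 58 s, if anything falls off the work surface, if the arm or the gripper's body presses on something with over 40 N, if the wrist force passes 120 N, or if a joint passes its speed limit or range.

## Working session

There is one attempt and no reset: what is moved stays moved. The work goes in short steps, Python scripts to look and compute and a tool call to move; the robot and the scene stay as the last step left them, time stands still between calls to the robot, and variables do not carry over. Pictures are saved under pics/ and viewed, at most 10 in all, crops included, and the job is handed in when it is done.

Besides the shell and the picture viewer there is one more tool, called after "Call:" as name(argument=value, ...), one argument or row to a line, values as JSON. jog_arm: Moves the arm, as the interface text tells. Its arguments: {"type":"object","properties":{"increments":{"type":"array","items":{"type":"array","items":{"type":"array","items":{"type":"number"}}}},"force":{"type":"number"}},"required":["increments"]}

```bash
mkdir -p pics; ls
cat > h.py <<'E'
import numpy as np, cv2
from scipy.spatial.transform import Rotation as Ro
from workcell import read_state, viewer, bot
def cloud(name):
    s=read_state(); img,d=viewer.read_camera(name); p=viewer.camera_params(name)
    v,u=np.mgrid[:d.shape[0],:d.shape[1]]
    C=np.stack([(u-p['cx'])/p['fx']*d,(v-p['cy'])/p['fy']*d,d],-1)
    if 'R' in p: W=(C-np.array(p['t']))@np.array(p['R'])
    else:
        H=np.array(p['hand_eye']); T=C@H[:3,:3].T+H[:3,3]
        W=T@Ro.from_rotvec(s['tcp_rot']).as_matrix().T+np.array(s['tool_pos'])
    W[d==0]=np.nan
    return img,W
E
python3 - <<'E'
from h import *
print(read_state())
for n in ['scene','side']:
    img,W=cloud(n); cv2.imwrite(f'pics/{n}0.png',img); np.save(f'{n}0.npy',W)
    p=viewer.camera_params(n); print(n, -np.array(p['R']).T@np.array(p['t']), p['R'])
E
```

```text
pics
{'time': 0.0, 'q': array([-3.68812526e-02,  2.64742334e-01,  1.60541070e+00,  1.86356853e-05,
        1.27369224e+00, -3.68952688e-02]), 'joint_vel': array([-0.00096328,  0.00071001,  0.00011972, -0.00119239, -0.00061981,
       -0.00114588]), 'joint_torque': array([ 6.10465631e-04, -5.15121067e+01, -3.67308676e+01, -4.07824507e-05,
        1.31324201e-02,  1.46811578e-05]), 'tool_pos': array([6.74416704e-01, 3.72331101e-05, 3.02549313e-01]), 'tcp_rot': array([-2.22025569, -2.22027465,  0.00238629]), 'wrist_force': array([-0.55518718, -0.17171153,  0.17289039]), 'torque': array([ 0.06653113, -0.00911689, -0.01507633]), 'grip_force': 0.0, 'width': 0.9983581617450158}
scene [ 0.20706674 -0.76697663  0.92860707] [[ 8.91616205e-01 -4.52791930e-01  1.06436968e-04]
 [-3.29205688e-01 -6.48417448e-01 -6.86424379e-01]
 [ 3.10876435e-01  6.11992060e-01 -7.27201183e-01]]
side [0.26395216 0.62149829 0.70929945] [[-0.91622246 -0.40066662  0.00163138]
 [-0.24226351  0.55074269 -0.79874332]
 [ 0.31913131 -0.73222179 -0.60166972]]
```

View pics/scene0.png

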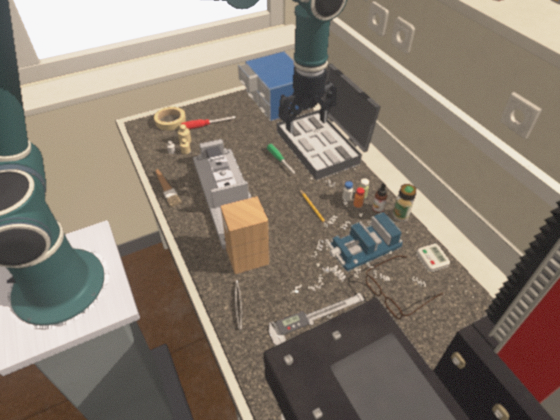

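View pics/side0.png

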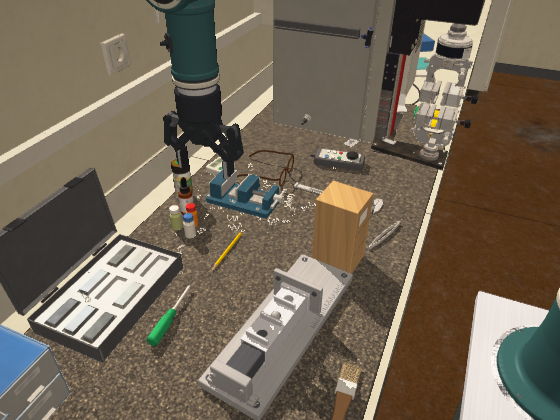

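The scene view shows the block standing near (245,235), the bed running up-left to (212,150), and the caliper at (315,318). The side view shows the block at (342,225), the stop plate at (298,285), and the tube holes at about (290,297), (275,320) and (262,335). Next I'll measure these from the depth images.

Run:
```python
from h import *
S=np.load('scene0.npy'); D=np.load('side0.npy')
def rect(P,l):
    r=cv2.minAreaRect((P[:,:2]*1000).astype(np.float32)); print(l,len(P),np.round(r[0],1),np.round(r[1],1),round(r[2],2),'z',np.round(np.median(P[:,2]),4))
for n,W in (('scene',S),('side',D)):
    x,y,z=W[...,0],W[...,1],W[...,2]
    roi=(x>.3)&(x<.75)&(y>-.3)&(y<.5)
    for lo,hi,l in ((.162,.178,'blocktop'),(.06,.071,'tubetop'),(.015,.025,'bedtop'),(.084,.092,'platetop')):
        m=(roi&(z>lo)&(z<hi)).astype(np.uint8)
        k,lab,st,c=cv2.connectedComponentsWithStats(m)
        for i in np.argsort(-st[1:,4])[:3]+1:
            if st[i,4]>25: print(n,st[i,:4],end=' '); rect(W[lab==i],l)
img=cv2.imread('pics/side0.png')[250:420,190:370]
cv2.imwrite('pics/side0c.png',cv2.resize(img,None,fx=3.5,fy=3.5,interpolation=cv2.INTER_CUBIC))
```

```text
scene [221 197  47  36] blocktop 1127 [ 439.3 -132.8] [82.5 89.9] 83.6 z 0.1706
scene [200 140  37  48] tubetop 596 [489.8 164.4] [196.7  69.6] 85.65 z 0.0659
scene [352 222  26  26] tubetop 261 [ 712.6 -241.6] [77.8 30.9] 89.19 z 0.0624
scene [212 188  37  12] tubetop 100 [468.6  36.6] [10.8 99.7] 80.46 z 0.0658
scene [194 157  32  89] bedtop 789 [435.5  94.3] [361.3  40.5] 82.13 z 0.0207
scene [341 245  43  24] bedtop 291 [ 694.6 -262.4] [110.2  48.1] 1.35 z 0.0175
scene [223 149  22  35] bedtop 268 [533.4 183.6] [157.5  29.9] 82.68 z 0.0209
scene [211 182  37  12] platetop 131 [468.6  40.3] [14.8 99.3] 80.33 z 0.0881
scene [232 243  37  12] platetop 71 [ 434.  -171.1] [ 4.6 88. ] 83.13 z 0.0875
scene [244  81  28  20] platetop 51 [737.1 425.9] [ 28.1 145.9] 14.15 z 0.0877
side [316 181  57  35] blocktop 1190 [ 440.4 -129.5] [82.9 90.3] 82.79 z 0.1686
side [210 277 112 113] tubetop 2703 [479.  156.5] [225.4  97.6] 84.8 z 0.0649
side [313 233  54  23] tubetop 213 [ 425.6 -103.1] [115.5  58.2] 31.33 z 0.0654
side [236 174  21  18] tubetop 126 [ 712.8 -238.6] [77.  28.9] 87.24 z 0.061
side [198 249 167 169] bedtop 4679 [470.8  52. ] [441.2 120.4] 82.47 z 0.019
side [213 289  61  75] bedtop 658 [529.5 122.8] [195.5  22.5] 82.29 z 0.0191
side [ 93 260  90  99] bedtop 385 [734.7 161.2] [260.8  16.1] 87.44 z 0.0198
side [  5 360  52  55] platetop 248 [743.9 402.6] [ 4.5 94.8] 0.57 z 0.0879
side [274 268  49  24] platetop 238 [469.2  43.4] [13.  98.4] 83.29 z 0.0866
side [314 224  55  23] platetop 158 [ 423.6 -106.7] [118.5  60. ] 34.44 z 0.0881
```

View pics/side0c.png

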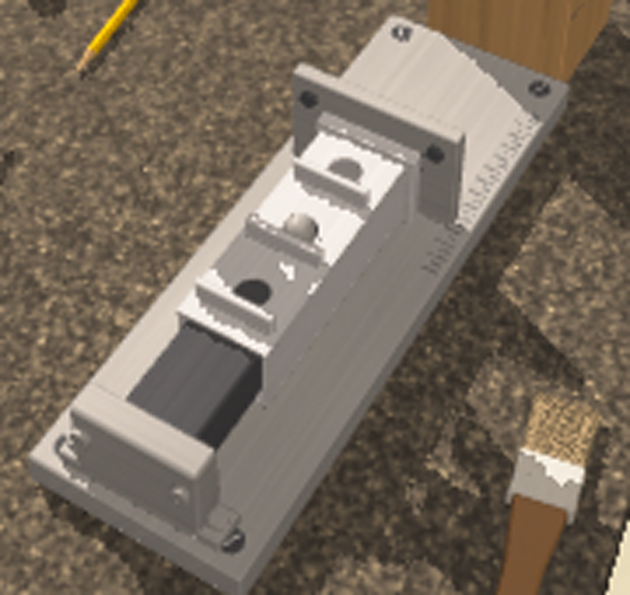

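The zoomed view shows the button in the middle hole at crop (302,227), with its rib on the +y side at crop (284,238). Next I'll pin down the button, the ribs and the bed axis.

Run:
```python
from h import *
S=np.load('scene0.npy'); D=np.load('side0.npy')
for n,W in (('scene',S),('side',D)):
    x,y,z=W[...,0],W[...,1],W[...,2]
    dz=.0007 if n=='scene' else -.0012
    Z=z-dz
    a=np.deg2rad(82.4); u=np.array([np.cos(a),np.sin(a)]); v=np.array([u[1],-u[0]])
    s=x*u[0]+y*u[1]; t=x*v[0]+y*v[1]
    # bed edges: all non-table points near bed
    m=(Z>.016)&(Z<.0245)&(x>.35)&(x<.6)&(y>-.12)&(y<.32)
    print(n,'bed t',np.nanpercentile(t[m],[.5,2,98,99.5]),'s',np.nanpercentile(s[m],[.3,1,99,99.7]))
    # fit the long edge direction
    ts=[]
    for s0 in np.arange(0.0,.26,.02):
        q=m&(abs(s-s0)<.01)
        if q.sum()>10: ts.append((s0,t[q].min()))
    ts=np.array(ts); print('edge slope deg',np.rad2deg(np.polyfit(ts[:,0],ts[:,1],1)[0]))
    m=(Z>.073)&(Z<.0815)&(x>.42)&(x<.54)&(y>.05)&(y<.21)
    k,lab,st,c=cv2.connectedComponentsWithStats(m.astype(np.uint8))
    for i in range(1,k):
        if st[i,4]>4: q=lab==i; print('rib',c[i].round(),st[i,4],W[q].mean(0).round(4),'s',s[q].min().round(4),s[q].max().round(4),'t',t[q].min().round(4),t[q].max().round(4))
    m=(Z>.0675)&(Z<.0745)&(s>.14)&(s<.2)&(x<.53)&(x>.43)
    pl=(Z>.07)&(Z<.087)&(s>.06)&(s<.11)&(x>.4)&(x<.54)
    print('plate s,t',np.nanpercentile(s[pl],[2,50,98]),np.nanpercentile(t[pl],[1,99]))
    bl=(Z>.162)&(Z<.178)&(x>.38)&(x<.5)&(y>-.2)&(y<-.08)
    print('block s,t',np.nanpercentile(s[bl],[1,50,99]),np.nanpercentile(t[bl],[1,50,99]))
print('side px',D[315,276],D[314,277],D[313,276]); print(u,v)
```

```text
scene bed t [0.39452487 0.39998622 0.517336   0.51853165] s [-0.02913283 -0.02216463  0.32851473  0.37405288]
edge slope deg -0.056408485642843786
rib [217. 158.] 31 [0.4868 0.1774 0.077 ] s 0.2368 0.2447 t 0.438 0.4802
rib [221. 167.] 34 [0.4818 0.1332 0.0767] s 0.1913 0.2017 t 0.4387 0.48
rib [225. 178.] 31 [0.4749 0.088  0.0775] s 0.1454 0.1555 t 0.4387 0.4792
plate s,t [0.09495169 0.0991635  0.10806201] [0.41079681 0.50690927]
block s,t [-0.11326127 -0.07745835 -0.03394668] [0.40883158 0.45195463 0.4969557 ]
side bed t [0.39994021 0.40049752 0.51747702 0.51892494] s [-0.03282903 -0.03143372  0.33315963  0.3338742 ]
edge slope deg -0.12271373581423037
rib [313. 292.] 64 [0.4364 0.0531 0.0763] s 0.1067 0.1143 t 0.4093 0.4472
rib [284. 301.] 81 [0.4755 0.0926 0.0752] s 0.1508 0.1581 t 0.4379 0.4815
rib [275. 313.] 6 [0.4799 0.1223 0.0726] s 0.1808 0.1882 t 0.4569 0.4622
rib [271. 318.] 89 [0.4807 0.1372 0.0752] s 0.1955 0.2025 t 0.4373 0.4813
rib [257. 336.] 100 [0.4871 0.1817 0.0756] s 0.2411 0.2475 t 0.4379 0.4798
plate s,t [0.10093221 0.10893166 0.10994288] [0.40989427 0.50727932]
block s,t [-0.10887142 -0.06321186 -0.02963381] [0.40879498 0.45076083 0.49712962]
side px [0.47743418 0.12428675 0.07021564] [0.476541   0.12198805 0.0707753 ] [0.47863944 0.12152656 0.07190381]
[0.13225639 0.99121554] [ 0.99121554 -0.13225639]
```

Call:
jog_arm(
  increments=[
    [[0.3,-0.6,0.3,0,0,0,-1],[0.5,-0.85,0.5,0,0,0.3,-1],[0.5,-0.85,0.5,0,0,0.3,-1],[0.5,-0.85,0.5,0,0,0.3,-1],[0.5,-0.85,0.5,0,0,0.3,-1]],
  ],
  force=40,
)

```text
time: 0.52
tool_pos: [0.5563, 0.074, 0.2336]
tcp_rot: [-2.358, -2.074, 0.001]
wrist_force: [-0.0, 0.5, 1.0]
width: 0.296
grip_force: 0.0
```

Call:
jog_arm(
  increments=[
    [[0.5,-0.85,0.5,0,0,0.07,-1],[0.5,-0.85,0.5,0,0,0,-1],[0.3,-0.4,0.4,0,0,0,-1],[0,0,0,0,0,0,-1],[0,0,0,0,0,0,-1]],
  ],
)

```text
time: 0.93
tool_pos: [0.4994, 0.1208, 0.1919]
tcp_rot: [-2.362, -2.071, 0.003]
wrist_force: [0.4, -0.2, 0.2]
width: -0.001
grip_force: 0.0
```

```bash
cat >> h.py <<'E'
U=np.array([.13226,.99122]); V=np.array([.99122,-.13226])
def st():
    s=read_state(); p=np.array(s['tool_pos']); R=Ro.from_rotvec(s['tcp_rot']).as_matrix(); x=R[:,0]
    f=np.array(s['wrist_force'])
    print('t%.2f s %.4f t %.4f z %.4f'%(s['time'],p[:2]@U,p[:2]@V,p[2]),'yaw(from y) %.2f'%np.rad2deg(np.arctan2(x[0],x[1])),'tilt z',R[:2,2].round(4),'F u %.1f v %.1f z %.1f'%(f[:2]@U,f[:2]@V,f[2]),'w %.2f'%s['width'])
E
python3 -c "from h import *; st()"
```

```text
t0.93 s 0.1858 t 0.4791 z 0.1919 yaw(from y) 7.52 tilt z [-0.002  -0.0007] F u -0.1 v 0.5 z 0.2 w -0.00
```

Call:
jog_arm(
  increments=[
    [[-0.1,-0.33,0.3,0,0,0,-1],[-0.1,-0.32,0.3,0,0,0,-1],[0,0,0.1,0,0,0,-1],[0,0,0,0,0,0,-1],[0,0,0,0,0,0,-1]],
  ],
)

```text
time: 1.35
tool_pos: [0.482, 0.1169, 0.1727]
tcp_rot: [2.364, 2.067, 0.002]
wrist_force: [0.8, -1.0, 0.1]
width: -0.004
grip_force: 0.0
```

Run:
```python
from h import *
st()
img,W=cloud('wrist'); cv2.imwrite('pics/w1.png',img)
s=W[...,:2]@U; t=W[...,:2]@V; z=W[...,2]
m=(z>.0735)&(z<.083)&(s>.12)&(s<.27)&(t>.42)&(t<.5)
k,lab,stt,c=cv2.connectedComponentsWithStats(m.astype(np.uint8))
for i in range(1,k):
    if stt[i,4]>30: q=lab==i; print(c[i].round(),stt[i,4],z[q].mean(),np.percentile(s[q],[2,98]),np.percentile(t[q],[2,98]))
```

```text
t1.35 s 0.1796 t 0.4623 z 0.1727 yaw(from y) 7.66 tilt z [0.0019 0.0002] F u -0.9 v 0.9 z 0.1 w -0.00
[275. 123.] 1046 0.07646695416339061 [0.24108328 0.24554816] [0.43990181 0.48113   ]
[276. 217.] 901 0.07624392683746269 [0.19649258 0.20102063] [0.44032215 0.48123581]
[238. 297.] 47 0.07561947974460242 [0.15255161 0.15589667] [0.4390512  0.44238439]
```

View pics/w1.png

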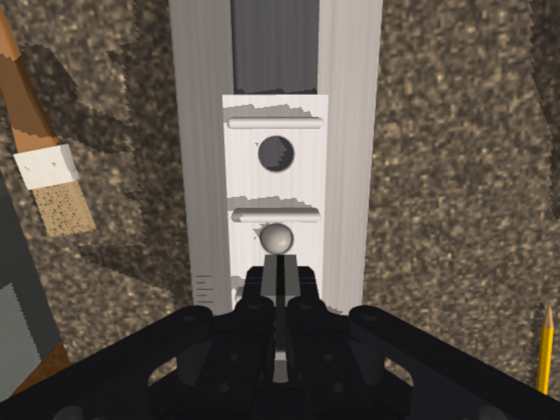

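The wrist view shows the button at (277,238), just ahead of the closed fingertips at (280,262). Its rib is at (276,215) and everything is aligned. I'll lower onto the button next.

Call:
jog_arm(
  increments=[
    [[0.05,0,0.35,0,0,0,-1],[0,0,0.3,0,0,0,-1],[0,0,0.2,0,0,0,-1],[0,0,0.1,0,0,0,-1],[0,0,0.0,0,0,0,-1]],
  ],
)

```text
time: 1.82
tool_pos: [0.4803, 0.1186, 0.1424]
tcp_rot: [-2.363, -2.069, 0.002]
wrist_force: [-1.3, -0.7, 2.3]
width: 0.001
grip_force: 1.1
```

```bash
python3 -c "from h import *; st()"
```

```text
t1.82 s 0.1811 t 0.4604 z 0.1424 yaw(from y) 7.61 tilt z [-0.0014 -0.0004] F u -0.9 v -1.2 z 2.3 w 0.00
```

Call:
jog_arm(
  increments=[
    [[0,0,0.06,0,0,0,-1],[0,0,0.06,0,0,0,-1],[0,0,0.03,0,0,0,-1],[0,0,0,0,0,0,-1],[0,0,0,0,0,0,-1]],
  ],
)

```text
time: 2.23
tool_pos: [0.4805, 0.1186, 0.139]
tcp_rot: [-2.364, -2.069, 0.001]
wrist_force: [-2.2, -0.4, 3.8]
width: -0.003
grip_force: 1.6
```

```bash
python3 -c "from h import *; st()"
```

```text
t2.23 s 0.1811 t 0.4606 z 0.1390 yaw(from y) 7.62 tilt z [-0.0004 -0.0001] F u -0.7 v -2.1 z 3.8 w -0.00
```

Call:
jog_arm(
  increments=[
    [[0.05,0,0.03,0,0,0,-1],[0.05,0,0.0,0,0,0,-1],[0.05,0,0,0,0,0,-1],[0.05,0,0,0,0,0,-1],[0,0,0,0,0,0,-1]],
  ],
)

```text
time: 2.65
tool_pos: [0.4818, 0.1245, 0.1382]
tcp_rot: [2.363, 2.069, 0.0]
wrist_force: [-1.4, -4.6, 3.6]
width: 0.003
grip_force: 2.8
```

```bash
python3 -c "from h import *; st()"
```

```text
t2.65 s 0.1871 t 0.4611 z 0.1382 yaw(from y) 7.60 tilt z [ 0.0008 -0.0005] F u -4.7 v -0.8 z 3.6 w 0.00
```

Call:
jog_arm(
  increments=[
    [[0.05,0,0.0,0,0,0,-1],[0.05,0,0.0,0,0,0,-1],[0.05,0,0,0,0,0,-1],[0.05,0,0,0,0,0,-1],[0,0,0,0,0,0,-1]],
  ],
)

```text
time: 3.07
tool_pos: [0.4826, 0.1305, 0.1381]
tcp_rot: [2.364, 2.068, 0.001]
wrist_force: [-0.3, -2.0, 2.8]
width: -0.002
grip_force: 1.8
```

```bash
python3 -c "from h import *; st()"
```

```text
t3.07 s 0.1932 t 0.4611 z 0.1381 yaw(from y) 7.64 tilt z [0.0007 0.0001] F u -2.0 v 0.0 z 2.8 w -0.00
```

Call:
jog_arm(
  increments=[
    [[0.1,0,0.0,0,0,0,-1],[0.1,0,0.0,0,0,0,-1],[0.1,0,0,0,0,0,-1],[0.1,0,0,0,0,0,-1],[0,0,0,0,0,0,-1]],
  ],
)

```text
time: 3.48
tool_pos: [0.4842, 0.1431, 0.1381]
tcp_rot: [-2.364, -2.069, -0.002]
wrist_force: [0.4, -1.3, 3.2]
width: 0.006
grip_force: 1.4
```

```bash
python3 -c "from h import *; st()"
```

```text
t3.48 s 0.2059 t 0.4611 z 0.1381 yaw(from y) 7.63 tilt z [0.0009 0.0011] F u -1.2 v 0.6 z 3.2 w 0.01
```

Call:
jog_arm(
  increments=[
    [[0.1,0,0.0,0,0,0,-1],[0.1,0,0.0,0,0,0,-1],[0.1,0,0,0,0,0,-1],[0.1,0,0,0,0,0,-1],[0.08,0,0,0,0,0,-1]],
  ],
)

```text
time: 3.9
tool_pos: [0.486, 0.1566, 0.1381]
tcp_rot: [2.363, 2.069, 0.0]
wrist_force: [0.7, -5.0, 3.6]
width: 0.002
grip_force: 3.1
```

Run:
```python
from h import *
st()
img,W=cloud('wrist'); cv2.imwrite('pics/w2.png',img)
s=W[...,:2]@U; t=W[...,:2]@V; z=W[...,2]
m=(z>.0735)&(z<.083)&(s>.12)&(s<.32)&(t>.42)&(t<.5)
k,lab,stt,c=cv2.connectedComponentsWithStats(m.astype(np.uint8))
for i in range(1,k):
    if stt[i,4]>30: q=lab==i; print(c[i].round(),stt[i,4],z[q].mean(),np.percentile(s[q],[2,98]),np.percentile(t[q],[2,98]))
```

```text
t3.90 s 0.2195 t 0.4611 z 0.1381 yaw(from y) 7.61 tilt z [ 0.0005 -0.0006] F u -4.9 v 1.4 z 3.6 w 0.00
[278. 141.] 1641 0.0764487035293982 [0.27607504 0.28079988] [0.43987889 0.48087736]
[279. 259.] 1999 0.07702450208251527 [0.22658131 0.23614846] [0.44062511 0.48072047]
[280. 354.] 40 0.0767657560306344 [0.18619084 0.18948002] [0.45955482 0.4634898 ]
```

Call:
jog_arm(
  increments=[
    [[0.07,0,0.0,0,0,0,-1],[0.06,0,0.0,0,0,0,-1],[0.06,0,0,0,0,0,-1],[0.05,0,0,0,0,0,-1],[0,0,0,0,0,0,-1]],
  ],
)

```text
time: 4.37
tool_pos: [0.4868, 0.1647, 0.138]
tcp_rot: [-2.364, -2.068, -0.002]
wrist_force: [0.8, 0.6, 2.6]
width: 0.006
grip_force: 1.2
```

```bash
python3 -c "from h import *; st()"
```

```text
t4.37 s 0.2276 t 0.4608 z 0.1380 yaw(from y) 7.62 tilt z [0.0004 0.0012] F u 0.7 v 0.7 z 2.6 w 0.01
```

```bash
cat >> h.py <<'E'
def ribs():
    st()
    img,W=cloud('wrist')
    s=W[...,:2]@U; t=W[...,:2]@V; z=W[...,2]
    m=(z>.0735)&(z<.083)&(s>.26)&(s<.32)&(t>.42)&(t<.5)
    if m.sum()>100: print('tube shift',np.percentile(s[m],[2,98])-[.24108,.24555])
    img,W=cloud('side')
    s=W[...,:2]@U; t=W[...,:2]@V; z=W[...,2]+.0012
    b=(abs(s-.184)<.007)&(abs(t-.4605)<.006); print('button zone z',np.round(np.percentile(z[b],[50,90,98]),4),b.sum())
    return img
E
python3 -c "
from h import *
img=ribs(); cv2.imwrite('pics/s2.png',cv2.resize(img[250:400,200:360],None,fx=4,fy=4))"
```

```text
t4.37 s 0.2276 t 0.4608 z 0.1380 yaw(from y) 7.62 tilt z [0.0004 0.0012] F u 0.7 v 0.7 z 2.6 w 0.01
tube shift [0.04429105 0.04445085]
button zone z [0.4506 0.4538 0.4547] 89
```

View pics/s2.png

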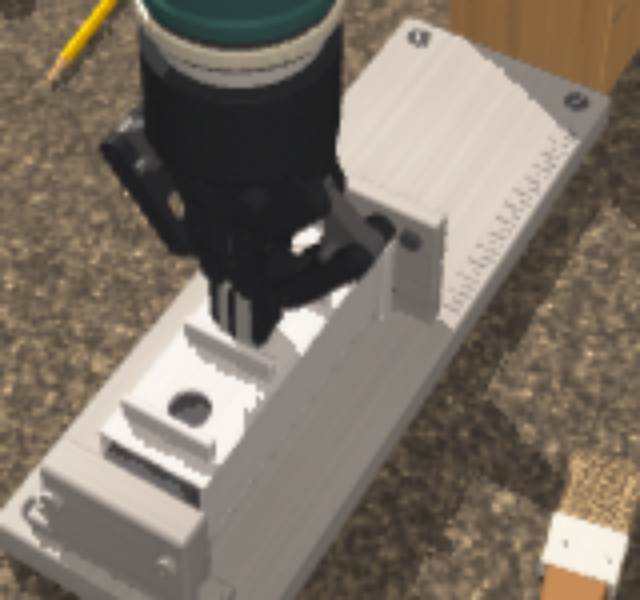

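The side crop shows the tube moved by one hole pitch, with the fingertip against its rib at (240,335). The depth data gives 44 mm, and the push force has gone, so the button has probably popped up. I'll test the lock with a gentle nudge.

Call:
jog_arm(
  increments=[
    [[0.03,0,0.0,0,0,0,-1],[0.03,0,0.0,0,0,0,-1],[0.03,0,0,0,0,0,-1],[0.0,0,0,0,0,0,-1],[0,0,0,0,0,0,-1]],
  ],
)

```text
time: 4.88
tool_pos: [0.487, 0.1663, 0.138]
tcp_rot: [2.364, 2.069, -0.001]
wrist_force: [0.2, -2.8, 3.5]
width: -0.001
grip_force: 2.0
```

```bash
python3 -c "from h import *; ribs()"
```

```text
t4.88 s 0.2293 t 0.4608 z 0.1380 yaw(from y) 7.62 tilt z [-0.0002 -0.0004] F u -2.7 v 0.6 z 3.5 w -0.00
tube shift [0.04544487 0.04597808]
button zone z [0.4505 0.4544 0.4552] 96
```

Call:
jog_arm(
  increments=[
    [[-0.2,0,0.0,0,0,0,-1],[0,0,-1,0,0,0,-1],[-0.4,0,-0.8,0,0,0,-1],[-0.9,0,0,0,0,0,-1],[-0.7,0,0,0,0,0,-1]],
  ],
)

```text
time: 5.4
tool_pos: [0.4787, 0.1007, 0.1933]
tcp_rot: [2.362, 2.07, 0.004]
wrist_force: [0.8, 0.1, 0.1]
width: 0.003
grip_force: 0.0
```

Run:
```python
from h import *
ribs()
img,W=cloud('wrist'); cv2.imwrite('pics/w3.png',img)
s=W[...,:2]@U; t=W[...,:2]@V; z=W[...,2]
for s0 in np.arange(.174,.196,.002):
    q=(abs(s-s0)<.001)&(abs(t-.4605)<.003)
    if q.sum(): print(round(s0,3),np.median(z[q]).round(4),end='; ')
```

```text
t5.40 s 0.1631 t 0.4612 z 0.1933 yaw(from y) 7.54 tilt z [0.0024 0.0008] F u 0.2 v 0.8 z 0.1 w 0.00
button zone z [0.2935 0.5075 0.5079] 101
0.174 0.1967; 0.176 0.0683; 0.178 0.07; 0.18 0.0713; 0.182 0.072; 0.184 0.0721; 0.186 0.0719; 0.188 0.0701; 0.19 0.0677; 0.192 0.0648; 0.194 0.0662; 0.196 0.0763;
```

View pics/w3.png

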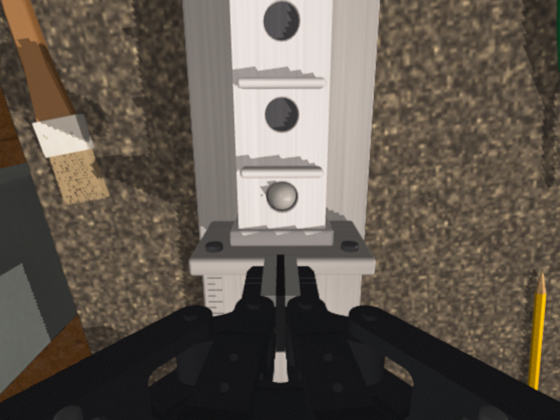

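The wrist view shows the button standing up in the first hole at (282,195), at z = 72 mm, so the stop is locked one hole further on. Now I'll go over to the far side of the block.

Call:
jog_arm(
  increments=[
    [[0,0,-0.9,0,0,0,-0.5],[-0.5,0,-0.9,0,0,0,0],[-0.8,0,-0.9,0,0,0,0],[-1,-0.1,-0.3,0,0,0,0],[-1,-0.1,0,0,0,0,0]],
  ],
)

```text
time: 5.97
tool_pos: [0.4608, 0.004, 0.2851]
tcp_rot: [2.359, 2.069, 0.007]
wrist_force: [0.2, 0.6, -0.0]
width: 0.499
grip_force: 0.0
```

Call:
jog_arm(
  increments=[
    [[-1,0,0,0,0,0,0],[-1,0,0,0,0,0,0],[-1,0,0,0,0,0,0],[-1,0,0,0,0,0,0],[-1,0,0,0,0,0,0]],
  ],
)

```text
time: 6.38
tool_pos: [0.439, -0.1453, 0.2812]
tcp_rot: [-2.362, -2.069, -0.001]
wrist_force: [0.2, 0.2, 0.1]
width: 0.5
grip_force: 0.0
```

Call:
jog_arm(
  increments=[
    [[-1,0,0,0,0,0,0],[-0.9,0,0,0,0,0,0],[0,0,0,0,0,0,0],[0,0,0,0,0,0,0],[0,0,0,0,0,0,0]],
  ],
)

```text
time: 6.8
tool_pos: [0.4318, -0.2005, 0.2812]
tcp_rot: [-2.363, -2.067, -0.001]
wrist_force: [-0.1, 0.7, -0.2]
width: 0.504
grip_force: 0.0
```

Run:
```python
from h import *
st()
img,W=cloud('wrist'); cv2.imwrite('pics/w4.png',img)
s=W[...,:2]@U; t=W[...,:2]@V; z=W[...,2]
m=(z>.16)&(z<.18)&(s>-.14)&(s<0)
print(m.sum(),np.percentile(s[m],[1,99]),np.percentile(t[m],[1,99]))
print(cv2.minAreaRect((np.stack([s[m],t[m]],1)*1000).astype(np.float32)))
```

```text
t6.80 s -0.1416 t 0.4545 z 0.2812 yaw(from y) 7.63 tilt z [-0.001   0.0017] F u 0.7 v -0.2 z -0.2 w 0.50
30917 [-0.10948759 -0.03191978] [0.41111996 0.49847535]
((-70.97393798828125, 454.80328369140625), (90.52448272705078, 80.401123046875), 89.94928741455078)
```

Call:
jog_arm(
  increments=[
    [[0,0,0.6,0,0,0,0],[0,0,0.7,0,0,0,0],[0,0,0.6,0,0,0,0],[0.3,0,0.35,0,0,0,0],[0.25,0,0,0,0,0,0]],
  ],
)

```text
time: 7.27
tool_pos: [0.4325, -0.1825, 0.2116]
tcp_rot: [-2.359, -2.066, 0.003]
wrist_force: [-0.0, -0.6, -1.1]
width: 0.495
grip_force: 0.0
```

Call:
jog_arm(
  increments=[
    [[0.15,0,0,0,0,0,0],[0.15,0,0,0,0,0,0],[0.15,0,0,0,0,0,0],[0.15,0,0,0,0,0,0],[0.15,0,0,0,0,0,0]],
  ],
)

```text
time: 7.68
tool_pos: [0.438, -0.1627, 0.2159]
tcp_rot: [2.362, 2.067, 0.002]
wrist_force: [0.1, -2.5, 0.7]
width: 0.498
grip_force: 1.0
```

```bash
python3 -c "from h import *; st()"
```

```text
t7.68 s -0.1034 t 0.4556 z 0.2159 yaw(from y) 7.61 tilt z [ 0.0027 -0.0014] F u -2.5 v 0.4 z 0.7 w 0.50
```

Call:
jog_arm(
  increments=[
    [[0.15,0,0,0,0,0,0],[0.15,0,0,0,0,0,0],[0.15,0,0,0,0,0,0],[0.15,0,0,0,0,0,0],[0.1,0,0,0,0,0,0]],
  ],
)

```text
time: 8.1
tool_pos: [0.4399, -0.1415, 0.2146]
tcp_rot: [2.364, 2.069, 0.0]
wrist_force: [-0.1, -1.7, 1.9]
width: 0.501
grip_force: 1.3
```

Run:
```python
from h import *
st()
img,W=cloud('side'); a=img[130:300,270:430]; img,_=cloud('scene'); b=img[150:320,160:320]
cv2.imwrite('pics/m5.png',cv2.resize(np.hstack([a,b]),None,fx=2.4,fy=2.4))
```

```text
t8.10 s -0.0820 t 0.4548 z 0.2146 yaw(from y) 7.62 tilt z [0.0003 0.0001] F u -1.7 v 0.2 z 1.9 w 0.50
```

View pics/m5.png

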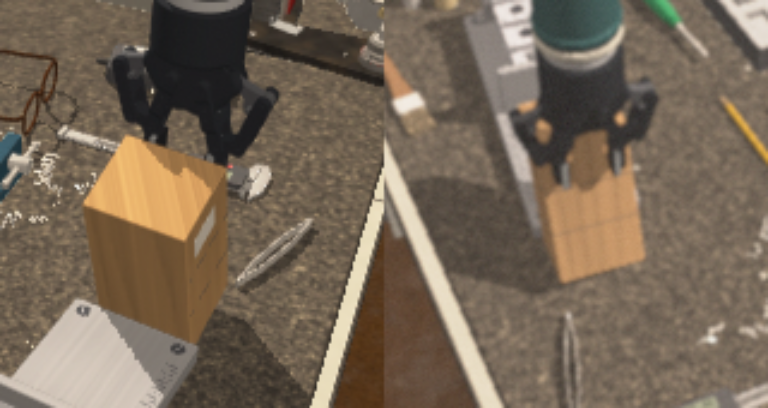

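The block is tilting over the bed's edge. The side half shows its top at (155,190) leaning towards the stop, and the scene half shows both fingertips on its back face at (565,175) and (617,160). I'll keep pushing.

Call:
jog_arm(
  increments=[
    [[0.2,0,0,0,0,0,0],[0.2,0,0,0,0,0,0],[0.2,0,0,0,0,0,0],[0.2,0,0,0,0,0,0],[0.2,0,0,0,0,0,0]],
  ],
)

```text
time: 8.62
tool_pos: [0.4435, -0.1112, 0.214]
tcp_rot: [-2.363, -2.068, 0.0]
wrist_force: [0.2, -0.0, -0.0]
width: 0.495
grip_force: 0.0
```

Call:
jog_arm(
  increments=[
    [[0.2,0,0,0,0,0,0],[0.2,0,0,0,0,0,0],[0.2,0,0,0,0,0,0],[0.0,0,0,0,0,0,0],[0.0,0,0,0,0,0,0]],
  ],
)

```text
time: 9.03
tool_pos: [0.4461, -0.0939, 0.2144]
tcp_rot: [-2.363, -2.07, 0.0]
wrist_force: [0.3, 0.1, 0.1]
width: 0.493
grip_force: 0.0
```

```bash
cat >> h.py <<'E'
def lying():
    st()
    for n,dz in (('scene',.0007),('side',-.0012)):
        img,W=cloud(n); s=W[...,:2]@U; t=W[...,:2]@V; z=W[...,2]-dz
        m=(z>.093)&(z<.107)&(s>-.1)&(s<.16)&(t>.38)&(t<.52)
        pl=(z>.084)&(z<.092)&(s>.12)&(s<.17)&(t>.4)&(t<.52)
        if m.sum()>50: print(n,m.sum(),'top s',np.percentile(s[m],[1,99]).round(4),'t',np.percentile(t[m],[1,99]).round(4),'z',np.median(z[m]).round(4))
        if pl.sum()>10: print('  plate s',np.percentile(s[pl],[3,97]).round(4))
        print('  above .11 n:',((z>.115)&(z<.2)&(s>-.15)&(s<.1)&(t>.4)&(t<.5)).sum())
    return img
E
python3 -c "
from h import *
lying()"
```

```text
t9.03 s -0.0341 t 0.4546 z 0.2144 yaw(from y) 7.56 tilt z [-0.0002 -0.0001] F u 0.2 v 0.3 z 0.1 w 0.49
scene 1431 top s [-0.0824  0.0785] t [0.4087 0.4966] z 0.1
  plate s [0.1407 0.1539]
  above .11 n: 287
side 2812 top s [-0.0769  0.0905] t [0.4086 0.4969] z 0.1
  plate s [0.1454 0.1556]
  above .11 n: 528
```

The block now lies flat on the bed, with its top at 100 mm. Its foot is at s of about -0.079, its end at about 0.091 and the stop face at about 0.144, so roughly 53 mm of push is left. I'll go behind the foot and push.

Call:
jog_arm(
  increments=[
    [[-0.6,0,0,0,0,0,0],[-0.9,0,0,0,0,0,0],[-0.9,0,0,0,0,0,0],[-0.4,0,0,0,0,0,0],[0,0,0.5,0,0,0,0]],
  ],
)

```text
time: 9.55
tool_pos: [0.4368, -0.181, 0.2024]
tcp_rot: [2.363, 2.061, 0.003]
wrist_force: [1.6, 0.4, 1.0]
width: 0.502
grip_force: 0.0
```

Call:
jog_arm(
  increments=[
    [[0,0,0.7,0,0,0,0],[0,0,0.7,0,0,0,0],[0,0,0.6,0,0,0,0],[0,0,0.3,0,0,0,0],[0.2,0,0,0,0,0,0]],
  ],
)

```text
time: 9.97
tool_pos: [0.4341, -0.1714, 0.1283]
tcp_rot: [-2.362, -2.065, 0.003]
wrist_force: [-0.7, -0.1, -0.4]
width: 0.5
grip_force: 0.0
```

```bash
python3 -c "
from h import *
lying()"
```

```text
t9.97 s -0.1125 t 0.4530 z 0.1283 yaw(from y) 7.70 tilt z [-0.0043  0.0018] F u -0.2 v -0.7 z -0.4 w 0.50
scene 511 top s [-0.082   0.0861] t [0.4084 0.4483] z 0.1
  plate s [0.1402 0.1532]
  above .11 n: 583
side 2837 top s [-0.0964  0.0904] t [0.4086 0.497 ] z 0.0999
  plate s [0.145  0.1553]
  above .11 n: 1047
```

Call:
jog_arm(
  increments=[
    [[0.2,0,0,0,0,0,0],[0.15,0,0,0,0,0,0],[0.15,0,0,0,0,0,0],[0.15,0,0,0,0,0,0],[0.15,0,0,0,0,0,0]],
  ],
)

```text
time: 10.48
tool_pos: [0.4396, -0.148, 0.1313]
tcp_rot: [2.361, 2.068, -0.0]
wrist_force: [-1.0, -3.7, 1.3]
width: 0.5
grip_force: 0.0
```

Call:
jog_arm(
  increments=[
    [[0.15,0,0,0,0,0,0],[0.15,0,0,0,0,0,0],[0.15,0,0,0,0,0,0],[0.15,0,0,0,0,0,0],[0.15,0,0,0,0,0,0]],
  ],
)

```text
time: 10.9
tool_pos: [0.4421, -0.1253, 0.1306]
tcp_rot: [2.364, 2.069, -0.0]
wrist_force: [0.1, -5.5, 1.9]
width: 0.502
grip_force: 0.0
```

```bash
python3 -c "
from h import *
lying()"
```

```text
t10.90 s -0.0657 t 0.4547 z 0.1306 yaw(from y) 7.62 tilt z [ 0.0002 -0.0002] F u -5.4 v 0.9 z 1.9 w 0.50
scene 491 top s [-0.0794  0.1133] t [0.408  0.4942] z 0.0999
  plate s [0.141  0.1532]
  above .11 n: 610
side 3073 top s [-0.058   0.1182] t [0.4082 0.4967] z 0.1
  plate s [0.1452 0.1554]
  above .11 n: 1088
```

Call:
jog_arm(
  increments=[
    [[0.15,0,0,0,0,0,0],[0.15,0,0,0,0,0,0],[0.15,0,0,0,0,0,0],[0.15,0,0,0,0,0,0],[0.1,0,0,0,0,0,0]],
  ],
)

```text
time: 11.42
tool_pos: [0.4445, -0.1041, 0.1302]
tcp_rot: [-2.364, -2.069, 0.0]
wrist_force: [-0.5, -3.5, -0.2]
width: 0.498
grip_force: 0.0
```

Call:
jog_arm(
  increments=[
    [[0.04,0,0,0,0,0,0],[0.04,0,0,0,0,0,0],[0,0,0,0,0,0,0],[0,0,0,0,0,0,0],[0,0,0,0,0,0,0]],
  ],
)

```text
time: 11.83
tool_pos: [0.445, -0.1021, 0.1304]
tcp_rot: [-2.364, -2.068, -0.001]
wrist_force: [-0.7, -0.1, -0.4]
width: 0.505
grip_force: 0.0
```

```bash
python3 -c "
from h import *
lying()"
```

```text
t11.83 s -0.0423 t 0.4546 z 0.1304 yaw(from y) 7.64 tilt z [-0.0001  0.0007] F u -0.1 v -0.7 z -0.4 w 0.51
scene 473 top s [-0.0558  0.1364] t [0.4079 0.4947] z 0.0998
  above .11 n: 616
side 3229 top s [-0.0349  0.1409] t [0.4082 0.4965] z 0.1001
  plate s [0.1377 0.1554]
  above .11 n: 1103
```

Call:
jog_arm(
  increments=[
    [[0.04,0,0,0,0,0,0],[0.04,0,0,0,0,0,0],[0.03,0,0,0,0,0,0],[0.03,0,0,0,0,0,0],[0.02,0,0,0,0,0,0]],
  ],
)

```text
time: 12.35
tool_pos: [0.4457, -0.0977, 0.1305]
tcp_rot: [2.364, 2.069, -0.0]
wrist_force: [0.0, -5.2, -0.7]
width: 0.499
grip_force: 0.0
```

```bash
python3 -c "
from h import *
lying()"
```

```text
t12.35 s -0.0379 t 0.4547 z 0.1305 yaw(from y) 7.61 tilt z [ 0.0001 -0.0004] F u -5.2 v 0.7 z -0.7 w 0.50
scene 479 top s [-0.0518  0.1405] t [0.408  0.4958] z 0.0998
  above .11 n: 605
side 3236 top s [-0.0306  0.1448] t [0.4083 0.4969] z 0.1
  plate s [0.1397 0.1553]
  above .11 n: 1115
```

Call:
jog_arm(
  increments=[
    [[0.02,0,0,0,0,0,0],[0.02,0,0,0,0,0,0],[0.02,0,0,0,0,0,0],[0.02,0,0,0,0,0,0],[0,0,0,0,0,0,0]],
  ],
)

```text
time: 12.87
tool_pos: [0.446, -0.0957, 0.1306]
tcp_rot: [2.363, 2.069, -0.001]
wrist_force: [-1.5, -5.6, -0.6]
width: 0.502
grip_force: 0.0
```

```bash
python3 -c "
from h import *
lying()"
```

```text
t12.87 s -0.0358 t 0.4548 z 0.1306 yaw(from y) 7.60 tilt z [ 0.0001 -0.001 ] F u -5.8 v -0.7 z -0.6 w 0.50
scene 469 top s [-0.0494  0.1432] t [0.408  0.4949] z 0.1
  above .11 n: 611
side 3263 top s [-0.0282  0.147 ] t [0.4082 0.4964] z 0.1001
  plate s [0.1395 0.1572]
  above .11 n: 1106
```

Call:
jog_arm(
  increments=[
    [[0.03,0,0,0,0,0,0],[0.03,0,0,0,0,0,0],[0.0,0,0,0,0,0,0],[0.0,0,0,0,0,0,0],[0,0,0,0,0,0,0]],
  ],
)

```text
time: 13.38
tool_pos: [0.4461, -0.095, 0.1306]
tcp_rot: [2.361, 2.069, -0.004]
wrist_force: [-1.8, -11.3, -0.2]
width: 0.501
grip_force: 0.0
```

```bash
python3 -c "
from h import *
img=lying(); cv2.imwrite('pics/s6.png',cv2.resize(img[210:400,200:390],None,fx=3,fy=3))"
```

```text
t13.38 s -0.0352 t 0.4548 z 0.1306 yaw(from y) 7.56 tilt z [-0.0002 -0.0032] F u -11.4 v -0.3 z -0.2 w 0.50
scene 467 top s [-0.0488  0.1439] t [0.408 0.495] z 0.0999
  above .11 n: 620
side 3271 top s [-0.0275  0.1475] t [0.4083 0.4963] z 0.1001
  plate s [0.1378 0.1578]
  above .11 n: 1108
```

View pics/s6.png

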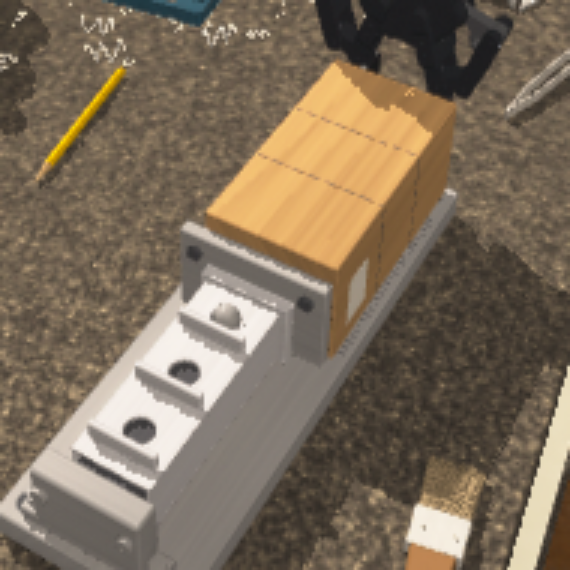

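The block lies on the bed with its end flush against the stop plate at (265,270), and the button is up in the first hole at (226,315). The push force has risen to 11 N with the arm stalled, so contact is firm. I'll withdraw now.

Call:
jog_arm(
  increments=[
    [[-0.2,0,0,0,0,0,0],[-0.6,0,0,0,0,0,0],[-0.8,0,0,0,0,0,0],[-0.3,0,-0.5,0,0,0,0],[0,0,-0.9,0,0,0,0]],
  ],
)

```text
time: 13.9
tool_pos: [0.4362, -0.1501, 0.1699]
tcp_rot: [-2.361, -2.062, 0.004]
wrist_force: [-0.0, 0.1, 0.2]
width: 0.499
grip_force: 0.0
```

Call:
jog_arm(
  increments=[
    [[0,0,-0.9,0,0,0,0],[0,0,-0.9,0,0,0,0],[0,0,-0.5,0,0,0,0],[0,0,0,0,0,0,0],[0,0,0,0,0,0,0]],
  ],
)

```text
time: 14.32
tool_pos: [0.4393, -0.1498, 0.2423]
tcp_rot: [2.363, 2.068, 0.003]
wrist_force: [-0.6, 0.2, -0.6]
width: 0.5
grip_force: 0.0
```

```bash
python3 -c "
from h import *
img=lying(); cv2.imwrite('pics/s7.png',cv2.resize(img[210:400,200:390],None,fx=3,fy=3))"
```

```text
t14.32 s -0.0904 t 0.4552 z 0.2423 yaw(from y) 7.62 tilt z [0.0024 0.0001] F u 0.1 v -0.6 z -0.6 w 0.50
scene 708 top s [-0.0256  0.1421] t [0.4081 0.4954] z 0.0998
  above .11 n: 110
side 3197 top s [-0.0202  0.1472] t [0.4083 0.4965] z 0.1
  plate s [0.1419 0.1576]
  above .11 n: 210
```

View pics/s7.png

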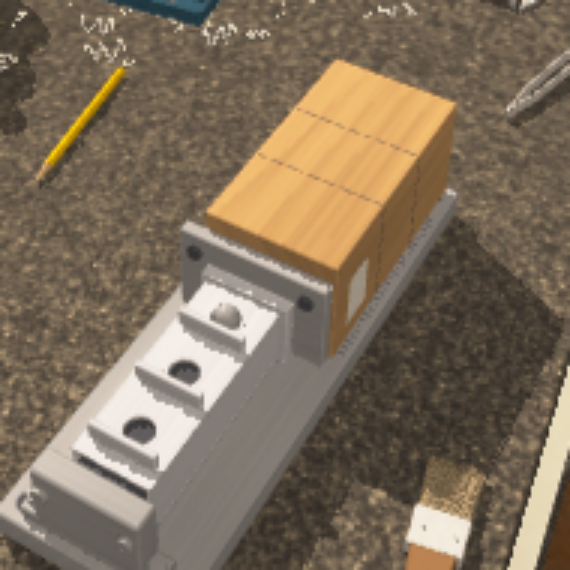

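With the arm clear, the picture is unchanged: the block is flat against the stop at (265,270), the button is up at (226,315), and the pencil is where it was.

```bash
python3 -c "
from workcell import bot
print(bot.finish_job())"
```

```text
the job is handed in; nothing more can be done
None
```

The job is handed in: the stop is locked one hole further out with the button up, and the block lies on the bed with its end against the stop; I never touched the caliper, pencil or screwdriver, and it took about 14 s of the 58 s.

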